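Shift the ski in the vise and hold its long overhang

ROBOT

A 6-joint arm with a two-finger parallel gripper is mounted at the origin on the work surface. World frame = base frame: x ahead of the robot, y to its left, z up, the work surface at z = 0. Lengths are in m, angles in rad, forces in N, time in s.
With the tool pointing down it reaches from about 0.375 to 0.9 m from the base axis. Payload 3.1 kg.
Tool frame: the origin (TCP) lies on the centre line of the jaws, within the pads' length; the fingertips stand ahead of it and the grasp point (between the pads) lies 3 mm ahead of it (robot.tip_reach is the z of the fingertips in the tool frame, in m); z points along the fingers, y is the line along which they close (so a half turn about z gives the same grasp; the last joint's range is limited). The gripper opens to 87 mm and grips with 3 to 60 N. Pads are 19 mm wide; open, the fingers measure 117 mm over their backs; the gripper's body (75 mm by 190 mm) begins 51 mm behind the grasp point.
Start: joints at [-1.381, 0.527, 1.433, -0, 1.181, -0.178], TCP at [0.225, -0.583, 0.219] pointing down, gripper open.
Joint ranges: [-3.08, 3.08], [-0.75, 2.2], [0.22, 2.44], [-1.43, 4.57], [0, 2.65], [-2.85, 2.85]. Speed limits (rad/s): [2.79, 2.79, 3.14, 3.14, 3.14, 3.14].

INTERFACE

Orientations are given as a unit quaternion [x, y, z, w].
In Python, from rig import sensors, eyes, ticket, robot gives the robot as it stands.
- The arm moves only by the tool drive_tool, never from a script. Its argument "deltas" is a list that holds one entry, the list of rows, each a list of 6 numbers: the shift along the tool's x, y, z in mm, then the turn, a rotation vector about the tool's x, y, z in rad. A call has 1 to 8 rows; each row shifts and turns the commanded pose from where the row before left it, along the tool's axes as they then stand; what a row does not reach is not made up. A row lasts 1/12 s, in which the tool goes at most 41.7 mm and 7.16 degrees, less where a joint would pass 70% of its speed; a pose out of reach is approached as far as the arm can. A call is refused whole if a number of a shift passes 41.7 or a number of a turn 0.125, either way. A call with a gripper value outside its range is refused whole. "gripper" is the opening in per cent of the stroke, from 0 (shut) to 100 (fully open), set as the call begins (left out, the last holds). The fingers move at their own pace and stop on an object; "squeeze" is the grip in N (left out, the last holds). Time passes only in rows, so rows that do not move let the fingers close. It gives the time, the measured TCP pose, the force, the opening and the grip force at its end, in the units of the state.
- sensors.get_obs(): the state, without advancing time (a new reading comes with each control period).
- eyes.camera(name): name is "scene" or "top" or "wrist"; returns a dict with "img" (480x640x3 uint8, red, green, blue), "fov_y" (degrees; the focal length in pixels is half the picture's height over the tangent of half this angle, whatever the lens; pixels are square), "cx", "cy" (the principal point, pixels), "D" ([k1, k2, p1, p2, k3] as OpenCV has them; the pictures are not rectified), "xyz" and "attitude" of the camera in the world; the wrist camera has in their place "hand_eye" (4x4, takes a point from camera to tool coordinates, whose origin is the TCP and whose axes are the flange's). Camera axes: x right, y up, looking along -z (the intrinsics and any distortion apply to the point x, -y, -z); pixel columns grow to the right and rows downward; lengths in m; the calibration is good to about 2 mm. A picture is of the moment at which its call begins: read the wrist's pose just before it. There is no depth.
- ticket.hand_in(): hands the job in; it is judged then, once.
The state is a dict: "time": time; "q": joint angles; "joint_velocities": joint speeds; "joint_torque": joint torques, N m; "position": TCP position; "tool_rot": TCP orientation; "ft_force": force on the tool from outside, world axes, zero at the start; "moment": the same for the moment, N m; "grip_width": finger opening in m; "grip_force": force on a finger pad.
Only numpy, scipy, OpenCV 4.12 (cv2) and the standard library are available. Lean on these libraries where they do the work, as an engineer would, in place of code of your own. Each camera call takes 0.05 s, during which the arm holds its last target. There are 200 camera calls.

TASK

The child's ski is still clamped in the bench vise: wind the vise's crank open two full turns (counterclockwise as seen from the crank's side) so that the jaws let go. Then slide the ski along the vise bed, square tail first, towards the robot's left, until the middle of the orange tape is at the end of the jaws on that side, without disturbing the other things on the bench. The ski's balance point is then outside the vise, so never let it tip: keep hold of it, lying on the bed, level and in line with the jaws, and finish while still holding it for a colleague to clamp it again.

Things in the scene. Friction and masses are not known exactly. Their poses are not given: they have to be found in the camera images.
- vise: teal ski vise fixed to the bench, foot 190 x 150 mm; origin at the foot's centre on the bench; x along its screw, away from the crank (which is on the robot's side, -x); y along the jaws to the side where the ski is to slide out (robot's left). Grey bed 145 mm above the bench; two jaws 140 mm long (y -70 to +70 mm), 20 mm thick, faces at x = +25 (fixed) and -25 mm (moving, when clamped)
- vise_end (a point): point on the bed's surface (145 mm above the bench), midway between the clamped jaws, at the end of the jaws and bed on the robot's left (vise y = +70 mm); axes as the vise. The jaws rise 10 mm above the bed; the moving one, on the robot's side, opens towards the robot by 5 mm for each turn of the crank
- crank (a joint): angle of the crank in rad, growing as it is wound open (counterclockwise seen from the robot): at 0 its arm points straight up, at 1.57 to vise +y (the robot's left). It starts between -1.1 and -0.1, with the ski clamped; stop at 22. It turns against a steady friction of about 0.2 N m and stays where it is left
- crank_grip (a point): middle of the crank's black round handle, 85 mm long, 23 mm in diameter, which lies along vise x, points to the robot and spins freely on its pin. With the crank at angle q this point lies 60 mm x (sin q along vise y, cos q along z) from crank_hub. The crank arm is 57 mm from this point on the vise's side; at the bottom of its circle the handle's axis is 52 mm above the bench
- crank_hub (a point): point on the crank's axis of rotation (112 mm above the bench), in the plane of the handle's middle, 171 mm in front (-x) of the vise's origin; it does not move; axes as the crank
- ski: child's cross-country ski, lying base (black) up, 50 mm wide, 14 mm thick, 730 mm long, 0.3 to 0.65 kg; origin at the underside, near its balance point; y along the ski towards its square tail (green end band, y = +360 mm), flat from there to y = -250 mm, from where the tip (green) bends down and narrows; z up; it starts with its origin within 35 mm of the middle of the jaws
- ski_mark (a point): middle of the 10 mm wide orange tape across the ski, on the upper side, 45 mm from the ski's origin towards the tip (ski y = -45 mm, z = 14 mm)
- tin: low silver wax tin, 76 mm in diameter, 45 mm high, origin at its underside; leave it alone
- wax: pink wax block 45 x 90 x 26 mm, origin at its underside; leave it alone
- bevel_guide: blue and black edge file guide, 50 x 130 x 40 mm, origin at its underside; leave it alone
- brush: wooden brush with copper bristles, 60 x 130 x 42 mm, origin at its underside; leave it alone

How it is judged:
By the outcome, as a careful person would: the job done as asked, in the order asked, and still so for the second after the job is handed in, while the arm keeps its last pose, push and grip.
It also fails if it takes over 67 s, if anything falls off the work surface, if the arm or the gripper's body presses on something with over 40 N, if the wrist force passes 120 N, or if a joint passes its speed limit or range.

## Working session

There is one attempt and no reset: what is moved stays moved. The work goes in short steps, Python scripts to look and compute and a tool call to move; the robot and the scene stay as the last step left them, time stands still between calls to the robot, and variables do not carry over. Pictures are saved under pics/ and viewed, at most 13 in all, crops included, and the job is handed in when it is done.

Besides the shell and the picture viewer there is one more tool, called as name(argument=value, ...) on one line, values as JSON. drive_tool: Moves the arm, as the interface text tells. Its arguments: {"type":"object","properties":{"deltas":{"type":"array"},"gripper":{"type":"number"},"squeeze":{"type":"number"}},"required":["deltas"]}

```bash
mkdir -p pics; ls
cat > h.py <<'E'
import numpy as np, cv2
from scipy.spatial.transform import Rotation as R
from rig import sensors, eyes, ticket, robot
def cam(n):
    o=sensors.get_obs(); c=eyes.camera(n)
    f=240/np.tan(np.radians(c["fov_y"])/2)
    c["K"]=np.array([[f,0,c["cx"]],[0,f,c["cy"]],[0,0,1]]); c["D"]=np.array(c["D"],float)
    if "hand_eye" in c:
        T=np.eye(4);T[:3,:3]=R.from_quat(o["tool_rot"]).as_matrix();T[:3,3]=o["position"]
        T=T@np.array(c["hand_eye"])
    else:
        T=np.eye(4);a=np.array(c["attitude"]);T[:3,:3]=a if a.shape==(3,3) else R.from_quat(a).as_matrix();T[:3,3]=c["xyz"]
    c["T"]=T; return c
def plane(c,px,z):
    p=cv2.undistortPoints(np.array(px,float).reshape(-1,1,2),c["K"],c["D"]).reshape(-1,2)
    d=np.c_[p[:,0],-p[:,1],-np.ones(len(p))]@c["T"][:3,:3].T; o=c["T"][:3,3]
    return o+d*((z-o[2])/d[:,2])[:,None]
def proj(c,P):
    q=(np.array(P,float).reshape(-1,3)-c["T"][:3,3])@c["T"][:3,:3]
    q=q*[1,-1,-1]
    return cv2.projectPoints(q,np.zeros(3),np.zeros(3),c["K"],c["D"])[0].reshape(-1,2)
def save(c,n): cv2.imwrite("pics/"+n+".png",c["img"][:,:,::-1])
E
python3 - <<'E'
from h import *
print(sensors.get_obs(),robot.tip_reach)
for n in ("scene","top"):
    c=cam(n);save(c,n+"0");print(n,c["K"][0,0],c["D"],c["T"])
E
```

```text
pics
{'time': 0.0, 'q': array([-1.38052151e+00,  5.28530192e-01,  1.43389696e+00, -3.66664017e-05,
        1.18138114e+00, -1.78544451e-01]), 'joint_velocities': array([-4.39539513e-04, -5.73973071e-04, -6.30063304e-04, -9.38852421e-04,
        4.57659143e-05, -3.94165208e-05]), 'joint_torque': array([-1.10894827e-03, -4.40048039e+01, -1.76588917e+01,  6.31923764e-02,
        5.83952630e-02, -1.65041406e-04]), 'position': array([ 0.22517124, -0.58223763,  0.218434  ]), 'tool_rot': array([ 9.83042792e-01,  1.83372958e-01, -2.34501156e-05, -1.10769835e-03]), 'ft_force': array([-0.29305912,  0.45589   , -0.82678081]), 'moment': array([0.00138876, 0.00730021, 0.00782077]), 'grip_force': 0.0, 'grip_width': 0.08711975622106025} 0.022
scene 443.09075869108653 [-0.07127844  0.          0.          0.          0.        ] [[ 0.8496134  -0.34818969  0.39613257  1.00058122]
 [ 0.52739329  0.55568318 -0.64270719 -0.65941597]
 [ 0.00365981  0.7549703   0.65574878  0.84414699]
 [ 0.          0.          0.          1.        ]]
top 617.6697681588304 [-0.21624445  0.          0.          0.          0.        ] [[ 1.48016829e-02  9.85198855e-01 -1.70775076e-01  3.22227642e-01]
 [-9.99888211e-01  1.49455603e-02 -4.43151882e-04  2.86364136e-02]
 [ 2.11573647e-03  1.70762545e-01  9.85309940e-01  1.68438788e+00]
 [ 0.00000000e+00  0.00000000e+00  0.00000000e+00  1.00000000e+00]]
```

View pics/scene0.png

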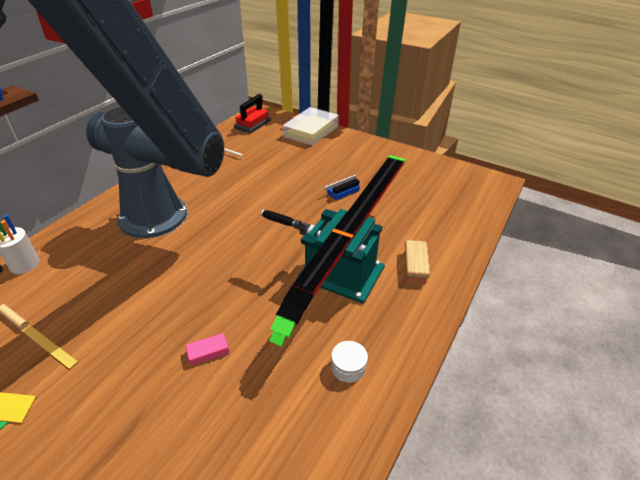

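View pics/top0.png

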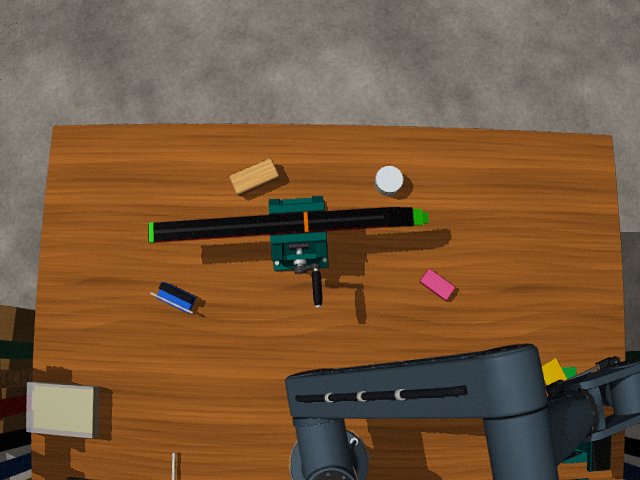

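Scene: vise in the middle, tape at (343,233) in the scene view. Top: tape (306,221), tail end (151,232), handle (317,287), with the tin, brush, wax and guide away from the ski.

Run:
```python
from h import *
c=cam("top");im=c["img"];hsv=cv2.cvtColor(im,cv2.COLOR_RGB2HSV)
def blobs(m,amin=30,roi=(140,190,440,320)):
    m=m.astype(np.uint8);k=np.zeros_like(m);x0,y0,x1,y1=roi;k[y0:y1,x0:x1]=1
    n,l,s,ce=cv2.connectedComponentsWithStats(m*k)
    return [(l==i,s[i],ce[i]) for i in range(1,n) if s[i][4]>=amin]
H,S,V=[hsv[...,i].astype(int) for i in range(3)]
dark=(V<45)
for m,s,ce in blobs(dark,60): print("dark",s,ce)
for m,s,ce in blobs((H>45)&(H<75)&(S>150)&(V>120)):print("green",s,ce,plane(c,ce,.159))
org=(H>5)&(H<20)&(S>200)&(V>200)
for m,s,ce in blobs(org,15,(290,205,320,240)):print("orange",s,ce,plane(c,ce,.159))
# ski centreline: black-ish columns between tail and vise and vise and tip
pts=[]
for x in list(range(165,265,5))+list(range(330,385,5)):
    y=np.where(V[200:245,x]<60)[0]
    if len(y)>8: pts.append((x,200+(y.min()+y.max())/2,y.min()+200,y.max()+200))
pts=np.array(pts);P=plane(c,pts[:,:2],.159);print(pts[::4])
a=np.polyfit(P[:,1],P[:,0],1);print("ski x=a*y+b",a,np.std(np.polyval(a,P[:,1])-P[:,0]))
teal=(H>80)&(H<100)&(S>120)
for m,s,ce in blobs(teal,100):print("teal",s,ce)
ys,xs=np.where(dark[262:312,300:335]);print("handle px",xs.min()+300,xs.max()+300,ys.min()+262,ys.max()+262)
crop=im[190:315,255:345];cv2.imwrite("pics/cr.png",cv2.resize(crop,None,fx=4,fy=4,interpolation=cv2.INTER_CUBIC)[:,:,::-1])
d=cam("scene");cr=d["img"][140:310,240:420];cv2.imwrite("pics/cr2.png",cv2.resize(cr,None,fx=3.3,fy=3.3,interpolation=cv2.INTER_CUBIC)[:,:,::-1])
```

```text
dark [ 307  206  107   52 2059] [358.00097135 219.05099563]
dark [ 154  211  151   31 2835] [230.83421517 226.57601411]
dark [271 241  38  26 187] [287.57219251 253.59358289]
dark [303 257  26  12 129] [314.94573643 262.0620155 ]
dark [312 271  10  34 286] [316.76223776 287.32167832]
dark [159 282  36  22 246] [176.54065041 292.46747967]
green [413 209  16  16 195] [419.64102564 216.57435897] [[ 0.64846661 -0.21904702  0.159     ]]
green [149 223   5  19  86] [150.79069767 232.52325581] [[0.59709968 0.46523332 0.159     ]]
orange [304 213   4  18  57] [305.57894737 221.42105263] [[0.63126369 0.06993862 0.159     ]]
[[165.  231.  222.  240. ]
 [185.  229.5 220.  239. ]
 [205.  228.  219.  237. ]
 [225.  227.  218.  236. ]
 [245.  226.  217.  235. ]
 [330.  220.5 211.  230. ]
 [350.  219.  210.  228. ]
 [370.  217.  208.  226. ]]
ski x=a*y+b [-0.08191392  0.63648293] 0.0006595172587806165
teal [269 196  56  18 745] [295.9409396  204.87114094]
teal [ 270  232   58   39 1569] [298.67558955 249.15551307]
handle px 300 328 262 304
```

View pics/cr.png

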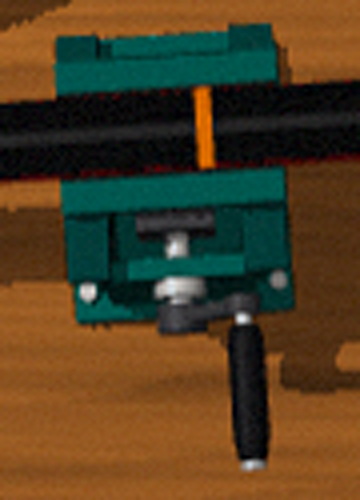

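View pics/cr2.png

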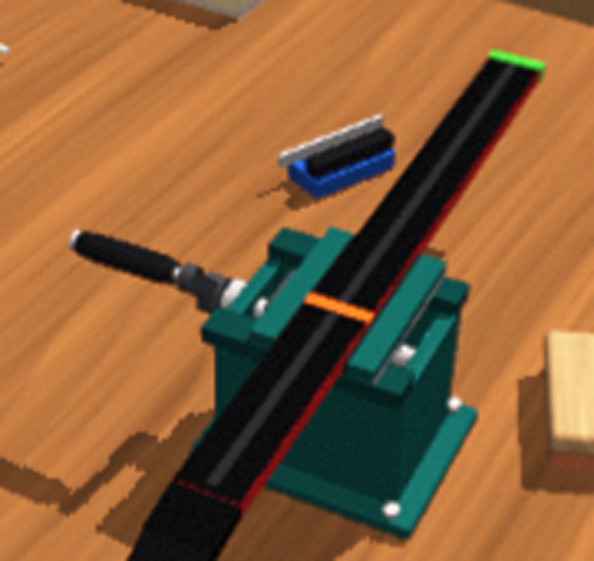

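Crops: jaw inner edges run about (62,190)–(285,170) in the near one and (57,92)–(277,78) in the far one, with the handle pointing at the robot. The crank sits right of the hub, so q<0.

Run:
```python
from h import *
from scipy.optimize import brentq
c=cam("top")
cr=np.array([[60,183],[284,168],[57,95],[277,80],[64,215],[287,200],[57,66],[274,51]])/4.+[254.6,189.6]
P=plane(c,cr,.155);print(P[:,:2].round(4))
psi=.0817;ex=np.array([np.cos(psi),np.sin(psi)]);ey=np.array([-ex[1],ex[0]])
V=np.c_[P[:,:2]@ex,P[:,:2]@ey];print(V.round(4))
yc=V[:,1].mean(); print("yc",yc)
m=np.array([.63126,.06994]); xc=m@ex; print("mark vise y",m@ey-yc)
O=xc*ex+yc*ey; hub=O-.171*ex; print("O",O,"hub",hub,"end",O+.07*ey)
def g(q):return np.r_[hub+.06*np.sin(q)*ey,.112+.06*np.cos(q)]
for q in np.arange(-1.2,0,.1): 
  a=g(q);s=np.r_[ex,0]*.0425
  print(round(q,2),a.round(3),proj(c,[a-s,a,a+s]).round(1).tolist())
```

```text
[[0.595  0.16  ]
 [0.6067 0.0191]
 [0.6516 0.1636]
 [0.6634 0.0243]
 [0.5746 0.1569]
 [0.5863 0.017 ]
 [0.6704 0.1642]
 [0.6822 0.0265]]
[[ 0.606   0.1109]
 [ 0.6062 -0.0305]
 [ 0.6628  0.1099]
 [ 0.6631 -0.0299]
 [ 0.5855  0.1095]
 [ 0.5857 -0.0309]
 [ 0.6816  0.109 ]
 [ 0.6821 -0.0293]]
yc 0.03984467053840437
mark vise y -0.021654547712968396
O [0.62949279 0.09152232] hub [0.45906318 0.07756715] end [0.62378015 0.16128883]
-1.2 [0.464 0.022 0.134] [[324.8, 305.9], [323.7, 289.0], [322.5, 272.3]]
-1.1 [0.463 0.024 0.139] [[323.8, 305.8], [322.7, 288.9], [321.6, 272.1]]
-1.0 [0.463 0.027 0.144] [[322.7, 305.7], [321.5, 288.8], [320.4, 271.9]]
-0.9 [0.463 0.031 0.149] [[321.3, 305.7], [320.1, 288.7], [319.0, 271.8]]
-0.8 [0.463 0.035 0.154] [[319.7, 305.7], [318.5, 288.6], [317.4, 271.7]]
-0.7 [0.462 0.039 0.158] [[317.9, 305.7], [316.8, 288.6], [315.6, 271.6]]
-0.6 [0.462 0.044 0.162] [[316.0, 305.8], [314.8, 288.6], [313.7, 271.6]]
-0.5 [0.461 0.049 0.165] [[313.9, 305.8], [312.8, 288.6], [311.6, 271.6]]
-0.4 [0.461 0.054 0.167] [[311.7, 305.9], [310.6, 288.7], [309.4, 271.6]]
-0.3 [0.461 0.06  0.169] [[309.4, 306.0], [308.3, 288.7], [307.2, 271.6]]
-0.2 [0.46  0.066 0.171] [[307.0, 306.1], [305.9, 288.8], [304.8, 271.7]]
-0.1 [0.46  0.072 0.172] [[304.6, 306.2], [303.5, 289.0], [302.4, 271.8]]
```

drive_tool(deltas=[[[0,0,-10,0,0,0.072],[0,0,-10,0,0,0.072],[0,0,-10,0,0,0.072],[0,0,-10,0,0,0.071],[14.2,-30,0,0,0,0],[14.2,-30,0,0,0,0],[14.2,-30,0,0,0,0],[14.2,-30,0,0,0,0]]], gripper=100)

```text
time: 0.92
position: [0.2723, -0.4573, 0.2593]
tool_rot: [0.999, 0.04, 0.0, -0.0]
ft_force: [0.5, -0.8, -0.3]
grip_width: 0.0876
grip_force: 0.0
```

drive_tool(deltas=[[[14.2,-30,0,0,0,0],[14.2,-30,0,0,0,0],[14.2,-30,0,0,0,0],[14.2,-30,0,0,0,0],[14.2,-30,0,0,0,0],[14.2,-30,0,0,0,0],[14.2,-30,0,0,0,0],[14.2,-30,0,0,0,0]]])

```text
time: 1.58
position: [0.366, -0.2087, 0.2596]
tool_rot: [0.999, 0.041, 0.0, 0.0]
ft_force: [1.6, -0.3, 0.0]
grip_width: 0.0873
grip_force: 0.0
```

drive_tool(deltas=[[[14.2,-30,0,0,0,0],[14.2,-30,0,0,0,0],[14.2,-30,0,0,0,0],[14.2,-30,0,0,0,0],[14.2,-30,0,0,0,0],[14.2,-30,0,0,0,0],[14.2,-30,0,0,0,0],[14.2,-30,0,0,0,0]]])

```text
time: 2.25
position: [0.4596, 0.04, 0.2596]
tool_rot: [0.999, 0.041, 0.0, 0.0]
ft_force: [0.5, -0.3, 0.2]
grip_width: 0.0868
grip_force: 0.0
```

Run:
```python
from h import *
o=sensors.get_obs();print(o["position"],o["tool_rot"],o["q"],o["ft_force"])
c=cam("wrist");save(c,"w1")
hub=np.array([.45906,.07757]);psi=.0817;ex=np.array([np.cos(psi),np.sin(psi)]);ey=np.array([-ex[1],ex[0]])
for q in (-.8,-.7,-.6):
  a=np.r_[hub+.06*np.sin(q)*ey,.112+.06*np.cos(q)];s=np.r_[ex,0]*.0425;print(q,a,proj(c,[a-s,a,a+s]).round(1).tolist())
```

```text
[0.45960875 0.03996782 0.25958906] [9.99158956e-01 4.10042920e-02 1.51509242e-04 7.96274473e-05] [-1.56176741e-01  2.52216720e-01  1.77628961e+00 -1.07927067e-04
  1.11275798e+00  1.33263571e+00] [ 0.45085402 -0.32902066  0.19781377]
-0.8 [0.46257257 0.0346722  0.1538024 ] [[327.2, 278.7], [327.5, 227.8], [327.9, 172.2]]
-0.7 [0.46221444 0.03904587 0.15789053] [[321.8, 280.8], [321.9, 229.3], [321.9, 172.9]]
-0.6 [0.4618248  0.04380446 0.16152014] [[315.7, 282.7], [315.5, 230.7], [315.3, 173.6]]
```

View pics/w1.png

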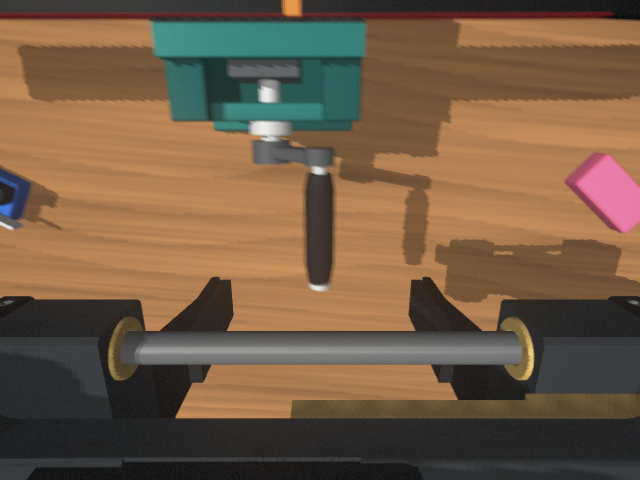

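Wrist view: handle runs from (320,172) to (319,285), jaws level in the picture, hub near (269,150). So q≈-0.65 and the yaw is right. Descend and grip.

drive_tool(deltas=[[[-1,-1.4,20,0,0,0],[0,0,25,0,0,0],[0,0,25,0,0,0],[0,0,17,0,0,0],[0,0,10,0,0,0],[0,0,0,0,0,0],[0,0,0,0,0,0],[0,0,0,0,0,0]]])

```text
time: 2.97
position: [0.4589, 0.0393, 0.1631]
tool_rot: [0.999, 0.041, 0.001, 0.0]
ft_force: [0.6, 0.4, -0.6]
grip_width: 0.087
grip_force: 0.0
```

drive_tool(deltas=[[[0,0,0,0,0,0],[0,0,0,0,0,0],[0,0,0,0,0,0],[0,0,0,0,0,0],[0,0,0,0,0,0],[0,0,0,0,0,0],[0,0,0,0,0,0],[0,0,0,0,0,0]]], gripper=0, squeeze=25)

```text
time: 3.63
position: [0.4582, 0.0396, 0.1624]
tool_rot: [0.999, 0.041, -0.0, -0.0]
ft_force: [-0.3, -0.1, 0.4]
grip_width: 0.0413
grip_force: 0.0
```

Run:
```python
from h import *
o=sensors.get_obs();print(o["position"],o["ft_force"],o["moment"],o["grip_width"],o["grip_force"])
c=cam("top");save(c,"t1");hsv=cv2.cvtColor(c["img"],cv2.COLOR_RGB2HSV)
hub=np.array([.45906,.07757,.112]);ey=np.array([-.0816,.9967,0])
p=(o["position"]-[0,0,.003]-hub);print("v",p@ey,p[2],"q",np.arctan2(p@ey,p[2]),np.hypot(p@ey,p[2]))
```

```text
[0.45820945 0.03958078 0.16243976] [-0.34019645 -0.1213676   0.39619382] [ 0.03461749  0.0391757  -0.01884522] 0.04133255238812641 0.0
v -0.03779445350871835 0.04743975797765225 q -0.6727151680578625 0.060654359719651586
```

drive_tool(deltas=[[[0,0,0,0,0,0],[0,0,0,0,0,0],[0,0,0,0,0,0],[0,0,0,0,0,0],[0,0,0,0,0,0],[0,0,0,0,0,0]]])

```text
time: 4.18
position: [0.4585, 0.039, 0.1635]
tool_rot: [0.999, 0.041, 0.0, 0.001]
ft_force: [-1.7, -0.4, 8.3]
grip_width: 0.0022
grip_force: 4.4
```

Run:
```python
from h import *
o=sensors.get_obs();print(o["position"],o["ft_force"],o["moment"],o["grip_width"],o["grip_force"])
q0=-.66;n=36
for i in range(n):
  a,b=q0+2*np.pi*i/n,q0+2*np.pi*(i+1)/n
  print([0,round(-60*(np.sin(b)-np.sin(a)),1),round(-60*(np.cos(b)-np.cos(a)),1),0,0,0],end=", \n"if i%8==7 else ", ")
```

```text
[0.45851347 0.03895676 0.16349302] [-1.66306107 -0.39296115  8.27645705] [-0.11417609  0.34295782 -0.06560064] 0.002171625767100742 4.391816578572616
[0, np.float64(-8.8), np.float64(-5.7), 0, 0, 0], [0, np.float64(-9.6), np.float64(-4.1), 0, 0, 0], [0, np.float64(-10.2), np.float64(-2.3), 0, 0, 0], [0, np.float64(-10.4), np.float64(-0.5), 0, 0, 0], [0, np.float64(-10.4), np.float64(1.3), 0, 0, 0], [0, np.float64(-10.0), np.float64(3.1), 0, 0, 0], [0, np.float64(-9.3), np.float64(4.8), 0, 0, 0], [0, np.float64(-8.3), np.float64(6.3), 0, 0, 0], 
[0, np.float64(-7.1), np.float64(7.7), 0, 0, 0], [0, np.float64(-5.7), np.float64(8.8), 0, 0, 0], [0, np.float64(-4.1), np.float64(9.6), 0, 0, 0], [0, np.float64(-2.3), np.float64(10.2), 0, 0, 0], [0, np.float64(-0.5), np.float64(10.4), 0, 0, 0], [0, np.float64(1.3), np.float64(10.4), 0, 0, 0], [0, np.float64(3.1), np.float64(10.0), 0, 0, 0], [0, np.float64(4.8), np.float64(9.3), 0, 0, 0], 
[0, np.float64(6.3), np.float64(8.3), 0, 0, 0], [0, np.float64(7.7), np.float64(7.1), 0, 0, 0], [0, np.float64(8.8), np.float64(5.7), 0, 0, 0], [0, np.float64(9.6), np.float64(4.1), 0, 0, 0], [0, np.float64(10.2), np.float64(2.3), 0, 0, 0], [0, np.float64(10.4), np.float64(0.5), 0, 0, 0], [0, np.float64(10.4), np.float64(-1.3), 0, 0, 0], [0, np.float64(10.0), np.float64(-3.1), 0, 0, 0], 
[0, np.float64(9.3), np.float64(-4.8), 0, 0, 0], [0, np.float64(8.3), np.float64(-6.3), 0, 0, 0], [0, np.float64(7.1), np.float64(-7.7), 0, 0, 0], [0, np.float64(5.7), np.float64(-8.8), 0, 0, 0], [0, np.float64(4.1), np.float64(-9.6), 0, 0, 0], [0, np.float64(2.3), np.float64(-10.2), 0, 0, 0], [0, np.float64(0.5), np.float64(-10.4), 0, 0, 0], [0, np.float64(-1.3), np.float64(-10.4), 0, 0, 0], 
[0, np.float64(-3.1), np.float64(-10.0), 0, 0, 0], [0, np.float64(-4.8), np.float64(-9.3), 0, 0, 0], [0, np.float64(-6.3), np.float64(-8.3), 0, 0, 0], [0, np.float64(-7.7), np.float64(-7.1), 0, 0, 0],
```

Run:
```python
from h import *
d=cam("scene");cr=d["img"][140:300,200:380];cv2.imwrite("pics/s2.png",cv2.resize(cr,None,fx=2,fy=2,interpolation=cv2.INTER_CUBIC)[:,:,::-1])
w=cam("wrist");a=cv2.resize(w["img"],(480,360))[:,:,::-1];b=cv2.imread("pics/s2.png")
k=np.zeros((360,800,3),np.uint8);k[:,:480]=a;k[:320,480:]=b[:, 20:340];cv2.imwrite("pics/c2.png",k)
```

```text
(no output)
```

View pics/c2.png

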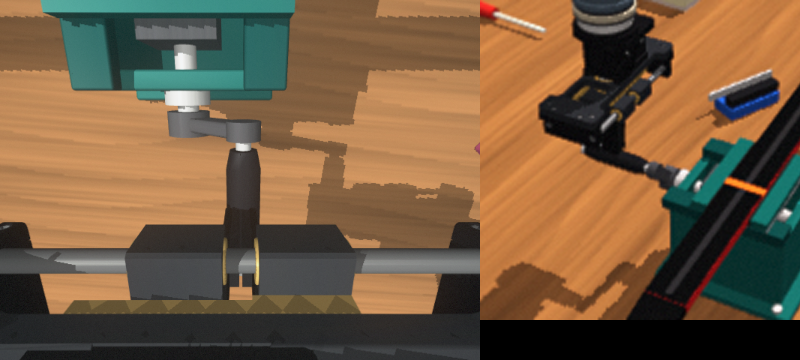

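Fingers closed over the handle but read 2 mm open, with an upward push, so they are probably above it. I'll triangulate the handle's end cap from the earlier pictures.

Run:
```python
from h import *
s=cam("scene");t=cam("top")
def ray(c,px):
    a,b=plane(c,px,.3)[0],plane(c,px,.05)[0];return a,(b-a)/np.linalg.norm(b-a)
def tri(l):
    A=np.zeros((3,3));B=np.zeros(3)
    for a,d in l:
        M=np.eye(3)-np.outer(d,d);A+=M;B+=M@a
    p=np.linalg.solve(A,B);return p,[np.linalg.norm(np.cross(p-a,d)).round(4) for a,d in l]
print("cap",tri([ray(s,[263,212.7]),ray(t,[317.9,305.9])]))
print("arm-end of handle",tri([ray(s,[240+172/3.3,140+272/3.3][:2] if 0 else [240+175/3.3,140+268/3.3]),ray(t,[254.6+245/4,189.6+322/4])]))
# wrist first picture: T at that pose
w=cam("wrist");T=np.eye(4);T[:3,:3]=R.from_quat([.99915896,.0410043,1.5e-4,8e-5]).as_matrix();T[:3,3]=[.45961,.03997,.25959];w["T"]=T@np.array(w["hand_eye"])
print(w["T"][:3,3], w["hand_eye"])
print("cap all",tri([ray(s,[263,212.7]),ray(t,[317.9,305.9]),ray(w,[319,288])]))
print("hub at .112", plane(w,[[269,150]],.112), "tape .159",plane(w,[[292,8]],.159))
o=sensors.get_obs();print(o["grip_width"],o["position"],o["ft_force"])
```

```text
cap (array([0.41894258, 0.03515485, 0.15795707]), [np.float64(0.0006), np.float64(0.0006)])
arm-end of handle (array([0.50713368, 0.04152627, 0.16325304]), [np.float64(0.0008), np.float64(0.0008)])
[0.54044218 0.04670247 0.4242669 ] [[ 2.21185601e-04  9.54240304e-01  2.99040790e-01  8.11602971e-02]
 [ 9.99999740e-01 -6.03440983e-06 -7.20394253e-04 -5.81192647e-05]
 [-6.85624696e-04  2.99040871e-01 -9.54240057e-01 -1.64653121e-01]
 [ 0.00000000e+00  0.00000000e+00  0.00000000e+00  1.00000000e+00]]
cap all (array([0.41728513, 0.03606071, 0.15880762]), [np.float64(0.0018), np.float64(0.0021), np.float64(0.0033)])
hub at .112 [[0.51366704 0.08725609 0.112     ]] tape .159 [[0.60679239 0.07012106 0.159     ]]
0.00033200399543501646 [0.45847832 0.03930423 0.16345492] [-1.51381763 -1.47321699  7.96515575]
```

Run:
```python
from h import *
w=cam("wrist");w2=dict(w);T=np.eye(4);T[:3,:3]=R.from_quat([.99915896,.0410043,1.5e-4,8e-5]).as_matrix();T[:3,3]=[.45961,.03997,.25959];w2["T"]=T@np.array(w["hand_eye"])
hub=np.array([.45906,.07757]);psi=.0817;ex=np.array([np.cos(psi),np.sin(psi)]);ey=np.array([-ex[1],ex[0]])
for q in (-1.3,-1.1,-.9,-.65):
  a=np.r_[hub+.06*np.sin(q)*ey,.112+.06*np.cos(q)];e=np.r_[ex,0];P=[a+.0425*e,a-.0425*e,a+.057*e,np.r_[hub+.057*ex,.112]]
  print(q,"w1",proj(w2,P).round(0).tolist(),"now",proj(w,P).round(0).tolist())
o=sensors.get_obs();T=np.eye(4);T[:3,:3]=R.from_quat(o["tool_rot"]).as_matrix();T[:3,3]=o["position"]
print("tips",proj(w,[(T@[0,0,z,1])[:3] for z in(.022,.003,-.03)]).round(0).tolist())
im=w["img"][100:440,200:450];cv2.imwrite("pics/w3.png",cv2.resize(im,None,fx=1.75,fy=1.75)[:,:,::-1])
```

```text
-1.3 w1 [[346.0, 168.0], [344.0, 266.0], [346.0, 149.0], [275.0, 148.0]] now [[356.0, 187.0], [352.0, 324.0], [357.0, 160.0], [255.0, 158.0]]
-1.1 w1 [[341.0, 170.0], [339.0, 272.0], [341.0, 150.0], [275.0, 148.0]] now [[350.0, 191.0], [346.0, 334.0], [351.0, 163.0], [255.0, 158.0]]
-0.9 w1 [[333.0, 171.0], [332.0, 276.0], [333.0, 151.0], [275.0, 148.0]] now [[338.0, 195.0], [336.0, 344.0], [339.0, 165.0], [255.0, 158.0]]
-0.65 w1 [[319.0, 173.0], [319.0, 282.0], [319.0, 153.0], [275.0, 148.0]] now [[317.0, 199.0], [317.0, 355.0], [317.0, 168.0], [255.0, 158.0]]
tips [[320.0, 275.0], [320.0, 290.0], [320.0, 325.0]]
```

View pics/w3.png

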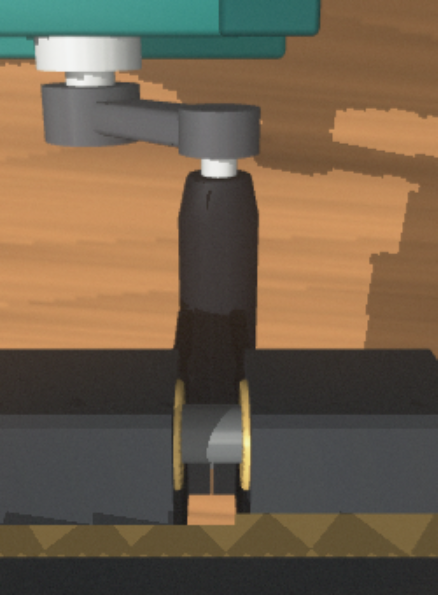

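Run:
```python
from h import *
w=cam("wrist");w2=dict(w);T=np.eye(4);T[:3,:3]=R.from_quat([.99915896,.0410043,1.5e-4,8e-5]).as_matrix();T[:3,3]=[.45961,.03997,.25959];w2["T"]=T@np.array(w["hand_eye"])
f=w["K"][0,0];print("f",f,w["D"])
im1=cv2.imread("pics/w1.png")[:,:,::-1]
for nm,c,im,rows in(("w1",w2,im1,(200,220,240,260)),("now",w,w["img"],(215,225,235,245,255))):
  for r in rows:
    v=im[r].max(1).astype(int);x=np.where(v[290:350]<75)[0]+290
    W=x.max()-x.min()+1
    for z in (.12,.14,.16):
      P=plane(c,[[x.min()-.5,r],[x.max()+.5,r]],z);print(nm,r,x.min(),x.max(),z,(np.linalg.norm(P[1]-P[0])*1e3).round(1),P.mean(0).round(4),end=" | ")
    print()
```

```text
f 366.5854875211183 [0.00366699 0.         0.         0.         0.        ]
w1 200 307 331 0.12 21.1 [0.4766 0.0425 0.12  ] | w1 200 307 331 0.14 19.7 [0.4808 0.0428 0.14  ] | w1 200 307 331 0.16 18.3 [0.485  0.0431 0.16  ] | 
w1 220 307 331 0.12 21.5 [0.4592 0.0411 0.12  ] | w1 220 307 331 0.14 20.1 [0.4645 0.0415 0.14  ] | w1 220 307 331 0.16 18.6 [0.4699 0.0418 0.16  ] | 
w1 240 307 331 0.12 21.8 [0.4412 0.0396 0.12  ] | w1 240 307 331 0.14 20.4 [0.4477 0.0401 0.14  ] | w1 240 307 331 0.16 19.0 [0.4542 0.0406 0.16  ] | 
w1 260 307 331 0.12 22.2 [0.4226 0.0381 0.12  ] | w1 260 307 331 0.14 20.7 [0.4303 0.0387 0.14  ] | w1 260 307 331 0.16 19.3 [0.4381 0.0392 0.16  ] | 
now 215 304 345 0.12 24.6 [0.487  0.0392 0.12  ] | now 215 304 345 0.14 22.2 [0.492  0.0399 0.14  ] | now 215 304 345 0.16 19.8 [0.4971 0.0406 0.16  ] | 
now 225 302 346 0.12 26.5 [0.481 0.039 0.12 ] | now 225 302 346 0.14 24.0 [0.4865 0.0397 0.14  ] | now 225 302 346 0.16 21.4 [0.4921 0.0404 0.16  ] | 
now 235 303 346 0.12 26.2 [0.4748 0.0382 0.12  ] | now 235 303 346 0.14 23.7 [0.481 0.039 0.14 ] | now 235 303 346 0.16 21.1 [0.4872 0.0397 0.16  ] | 
now 245 303 346 0.12 26.4 [0.4686 0.0377 0.12  ] | now 245 303 346 0.14 23.9 [0.4754 0.0385 0.14  ] | now 245 303 346 0.16 21.3 [0.4821 0.0393 0.16  ] | 
now 255 303 346 0.12 26.6 [0.4622 0.0371 0.12  ] | now 255 303 346 0.14 24.1 [0.4696 0.038  0.14  ] | now 255 303 346 0.16 21.5 [0.477  0.0389 0.16  ] |
```

Run:
```python
from h import *
w=cam("wrist");T=np.eye(4);T[:3,:3]=R.from_quat([.99915896,.0410043,1.5e-4,8e-5]).as_matrix();T[:3,3]=[.45961,.03997,.25959];w["T"]=T@np.array(w["hand_eye"])
for x in(.0095,-.0095):
  for z in(.022,.01,0,-.01):print(x,z,proj(w,[(T@[x,s*y,z,1])[:3] for y in(.0435,.0585)for s in(1,-1)]).round(0).tolist())
```

```text
0.0095 0.022 [[400.0, 258.0], [240.0, 258.0], [428.0, 258.0], [213.0, 258.0]]
0.0095 0.01 [[405.0, 267.0], [236.0, 267.0], [434.0, 267.0], [206.0, 267.0]]
0.0095 0 [[410.0, 275.0], [231.0, 275.0], [441.0, 275.0], [200.0, 275.0]]
0.0095 -0.01 [[415.0, 283.0], [226.0, 283.0], [447.0, 283.0], [193.0, 283.0]]
-0.0095 0.022 [[398.0, 290.0], [243.0, 290.0], [425.0, 290.0], [216.0, 290.0]]
-0.0095 0.01 [[403.0, 300.0], [238.0, 300.0], [431.0, 300.0], [210.0, 300.0]]
-0.0095 0 [[407.0, 310.0], [234.0, 310.0], [437.0, 310.0], [204.0, 310.0]]
-0.0095 -0.01 [[412.0, 320.0], [229.0, 320.0], [443.0, 320.0], [198.0, 320.0]]
```

drive_tool(deltas=[[[0,0,-5,0,0,0],[0,0,-15,0,0,0],[0,0,-5,0,0,0],[0,0,0,0,0,0],[0,0,0,0,0,0],[0,0,0,0,0,0]]], gripper=100)

```text
time: 5.08
position: [0.4579, 0.0396, 0.1871]
tool_rot: [0.999, 0.041, -0.0, -0.0]
ft_force: [0.7, 0.4, -0.3]
grip_width: 0.0328
grip_force: 0.0
```

Run:
```python
from h import *
w=cam("wrist");save(w,"w4");o=sensors.get_obs();print(o["position"],o["grip_width"],o["ft_force"])
```

```text
[0.45778901 0.0396382  0.18693697] 0.03661235282649834 [ 0.31775806  0.20428525 -0.7149744 ]
```

View pics/w4.png

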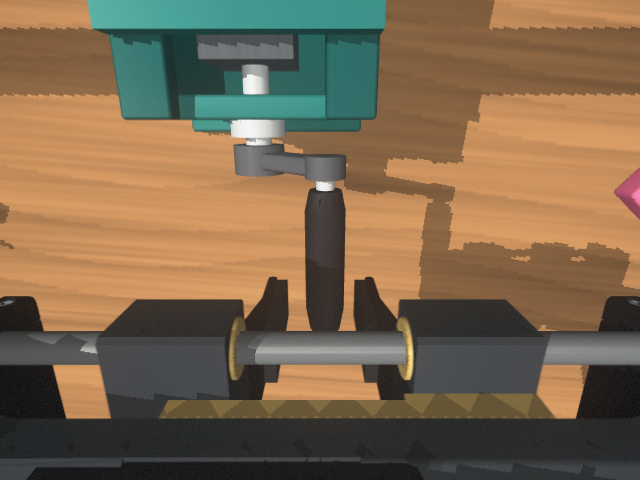

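Tips show at row 278 where the calibration puts them at 258, so the real fingertips are about 20 mm short of nominal. They closed just above the handle. I'll go about 20 mm lower.

drive_tool(deltas=[[[0,0,0,0,0,0],[0,0,0,0,0,0],[0,0,14,0,0,0],[0,0,18,0,0,0],[0,0,12,0,0,0],[0,0,0,0,0,0]]], gripper=60)

```text
time: 5.63
position: [0.4564, 0.0398, 0.1414]
tool_rot: [0.999, 0.041, -0.003, -0.001]
ft_force: [-0.9, 0.2, 0.3]
grip_width: 0.052
grip_force: 0.0
```

drive_tool(deltas=[[[0,0,0,0,0,0],[0,0,0,0,0,0],[0,0,0,0,0,0],[0,0,0,0,0,0],[0,0,0,0,0,0],[0,0,0,0,0,0],[0,0,0,0,0,0]]], gripper=0)

```text
time: 6.22
position: [0.4587, 0.0392, 0.144]
tool_rot: [0.999, 0.041, 0.001, 0.0]
ft_force: [-0.6, -1.9, 3.4]
grip_width: 0.0222
grip_force: 25.0
```

Run:
```python
from h import *
o=sensors.get_obs();print(o["position"],o["ft_force"],o["moment"],o["grip_width"],o["grip_force"])
w=cam("wrist");im=w["img"];save(w,"w5")
for r in (205,215,225):
    v=im[r].max(1).astype(int);x=np.where(v[280:370]<75)[0]+280;print(r,x.min(),x.max())
```

```text
[0.45871267 0.03918109 0.14402737] [-0.55451537 -1.85483081  3.43129618] [-0.3709504   0.10931252 -0.00465668] 0.022194628398476756 25.000474601984024Traceback (most recent call last):
  File "<stdin>", line 5, in <module>
    return umr_minimum(a, axis, None, out, keepdims, initial, where)
ValueError: zero-size array to reduction operation minimum which has no identity
```

```bash
cat > circ.py <<'E'
import numpy as np,sys
q0,n,N=float(sys.argv[1]),int(sys.argv[2]),int(sys.argv[3])
for i in range(N):
  a,b=q0+2*np.pi*i/n,q0+2*np.pi*(i+1)/n
  print("[0, %.1f, %.1f, 0, 0, 0]"%(-60*(np.sin(b)-np.sin(a)),-60*(np.cos(b)-np.cos(a))),end=", \n"if i%8==7 else ", ")
E
python3 circ.py -.70 36 36
```

```text
[0, -8.6, -6.0, 0, 0, 0], [0, -9.5, -4.4, 0, 0, 0], [0, -10.1, -2.7, 0, 0, 0], [0, -10.4, -0.9, 0, 0, 0], [0, -10.4, 0.9, 0, 0, 0], [0, -10.1, 2.7, 0, 0, 0], [0, -9.5, 4.4, 0, 0, 0], [0, -8.6, 6.0, 0, 0, 0], 
[0, -7.4, 7.4, 0, 0, 0], [0, -6.0, 8.6, 0, 0, 0], [0, -4.4, 9.5, 0, 0, 0], [0, -2.7, 10.1, 0, 0, 0], [0, -0.9, 10.4, 0, 0, 0], [0, 0.9, 10.4, 0, 0, 0], [0, 2.7, 10.1, 0, 0, 0], [0, 4.4, 9.5, 0, 0, 0], 
[0, 6.0, 8.6, 0, 0, 0], [0, 7.4, 7.4, 0, 0, 0], [0, 8.6, 6.0, 0, 0, 0], [0, 9.5, 4.4, 0, 0, 0], [0, 10.1, 2.7, 0, 0, 0], [0, 10.4, 0.9, 0, 0, 0], [0, 10.4, -0.9, 0, 0, 0], [0, 10.1, -2.7, 0, 0, 0], 
[0, 9.5, -4.4, 0, 0, 0], [0, 8.6, -6.0, 0, 0, 0], [0, 7.4, -7.4, 0, 0, 0], [0, 6.0, -8.6, 0, 0, 0], [0, 4.4, -9.5, 0, 0, 0], [0, 2.7, -10.1, 0, 0, 0], [0, 0.9, -10.4, 0, 0, 0], [0, -0.9, -10.4, 0, 0, 0], 
[0, -2.7, -10.1, 0, 0, 0], [0, -4.4, -9.5, 0, 0, 0], [0, -6.0, -8.6, 0, 0, 0], [0, -7.4, -7.4, 0, 0, 0],
```

drive_tool(deltas=[[[0,-8.6,-6,0,0,0],[0,-9.5,-4.4,0,0,0],[0,-10.1,-2.7,0,0,0],[0,-10.4,-0.9,0,0,0]]])

```text
time: 6.6
position: [0.4555, 0.0774, 0.159]
tool_rot: [0.999, 0.041, 0.001, 0.001]
ft_force: [-2.6, -3.9, 10.6]
grip_width: 0.0221
grip_force: 25.0
```

drive_tool(deltas=[[[0,-10.4,0.9,0,0,0],[0,-10.1,2.7,0,0,0],[0,-9.5,4.4,0,0,0],[0,-8.6,6,0,0,0]]])

```text
time: 6.93
position: [0.4522, 0.1179, 0.1447]
tool_rot: [0.999, 0.041, 0.001, -0.001]
ft_force: [-1.0, 1.5, 5.5]
grip_width: 0.0224
grip_force: 25.0
```

drive_tool(deltas=[[[0,0,0,0,0,0],[0,0,0,0,0,0]]])

```text
time: 7.1
position: [0.452, 0.1188, 0.1438]
tool_rot: [0.999, 0.04, 0.0, -0.002]
ft_force: [0.0, 8.5, 2.3]
grip_width: 0.022
grip_force: 25.0
```

drive_tool(deltas=[[[0,-7.4,7.4,0,0,0],[0,-6,8.6,0,0,0],[0,-4.4,9.5,0,0,0],[0,-2.7,10.1,0,0,0],[0,-0.9,10.4,0,0,0]]])

```text
time: 7.52
position: [0.4505, 0.1387, 0.0974]
tool_rot: [0.999, 0.041, 0.001, -0.0]
ft_force: [0.5, 0.3, 1.4]
grip_width: 0.0221
grip_force: 25.0
```

drive_tool(deltas=[[[0,0.9,10.4,0,0,0],[0,2.7,10.1,0,0,0],[0,4.4,9.5,0,0,0],[0,6,8.6,0,0,0],[0,7.4,7.4,0,0,0]]])

```text
time: 7.93
position: [0.4525, 0.1156, 0.0514]
tool_rot: [0.999, 0.041, 0.0, 0.001]
ft_force: [-0.3, -6.7, 12.9]
grip_width: 0.0221
grip_force: 25.0
```

drive_tool(deltas=[[[0,8.6,6,0,0,0],[0,9.5,4.4,0,0,0],[0,10.1,2.7,0,0,0],[0,10.4,0.9,0,0,0],[0,0,0,0,0,0]]])

```text
time: 8.35
position: [0.4558, 0.0764, 0.0389]
tool_rot: [0.999, 0.04, 0.001, 0.0]
ft_force: [-1.5, -3.0, 18.2]
grip_width: 0.0221
grip_force: 25.0
```

drive_tool(deltas=[[[0,10.4,-1.2,0,0,0],[0,10.1,-3,0,0,0],[0,9.5,-4.7,0,0,0],[0,8.6,-6,0,0,0],[0,7.4,-7.4,0,0,0],[0,6,-8.6,0,0,0]]])

```text
time: 8.85
position: [0.4597, 0.0273, 0.0686]
tool_rot: [0.999, 0.04, 0.0, -0.001]
ft_force: [3.5, 11.2, 1.1]
grip_width: 0.0222
grip_force: 25.0
```

drive_tool(deltas=[[[0,4.4,-9.5,0,0,0],[0,2.7,-10.1,0,0,0],[0,0.9,-10.4,0,0,0],[0,-0.9,-10.4,0,0,0],[0,-2.7,-10.1,0,0,0],[0,-4.4,-9.5,0,0,0]]])

```text
time: 9.35
position: [0.4597, 0.0263, 0.1281]
tool_rot: [0.999, 0.04, 0.0, -0.0]
ft_force: [3.5, 2.7, -7.3]
grip_width: 0.0223
grip_force: 25.0
```

drive_tool(deltas=[[[0,-6,-8.6,0,0,0],[0,-7.4,-7.4,0,0,0],[0,0,0,0,0,0],[0,0,0,0,0,0]]])

```text
time: 9.68
position: [0.4586, 0.0401, 0.1449]
tool_rot: [0.999, 0.041, 0.001, -0.0]
ft_force: [1.5, 1.5, 2.2]
grip_width: 0.022
grip_force: 25.0
```

One turn done cleanly, back at the start pose. Second turn.

drive_tool(deltas=[[[0,-8.6,-6,0,0,0],[0,-9.5,-4.4,0,0,0],[0,-10.1,-2.7,0,0,0],[0,-10.4,-0.9,0,0,0],[0,-10.4,0.9,0,0,0],[0,-10.1,2.7,0,0,0],[0,-9.5,4.4,0,0,0],[0,-8.6,6,0,0,0]]])

```text
time: 10.35
position: [0.4521, 0.118, 0.1448]
tool_rot: [0.999, 0.041, 0.001, -0.0]
ft_force: [0.4, -1.5, 2.5]
grip_width: 0.0221
grip_force: 25.0
```

drive_tool(deltas=[[[0,-7.4,7.4,0,0,0],[0,-6,8.6,0,0,0],[0,-4.4,9.5,0,0,0],[0,-2.7,10.1,0,0,0],[0,-0.9,10.4,0,0,0],[0,0.9,10.4,0,0,0],[0,2.7,10.1,0,0,0]]])

```text
time: 10.93
position: [0.4508, 0.1344, 0.0765]
tool_rot: [0.999, 0.041, 0.0, 0.0]
ft_force: [1.9, -4.2, 4.4]
grip_width: 0.0223
grip_force: 25.0
```

drive_tool(deltas=[[[0,4.4,9.5,0,0,0],[0,6,8.6,0,0,0],[0,7.4,7.4,0,0,0],[0,8.6,6,0,0,0],[0,9.5,4.4,0,0,0],[0,10.1,2.7,0,0,0],[0,10.4,0.9,0,0,0]]])

```text
time: 11.52
position: [0.4557, 0.0777, 0.0387]
tool_rot: [0.999, 0.041, 0.001, -0.0]
ft_force: [0.4, 3.7, 22.9]
grip_width: 0.0219
grip_force: 25.0
```

drive_tool(deltas=[[[0,10.4,-1.2,0,0,0],[0,10.1,-3,0,0,0],[0,9.5,-4.7,0,0,0],[0,8.6,-6,0,0,0],[0,7.4,-7.4,0,0,0],[0,6,-8.6,0,0,0],[0,4.4,-9.5,0,0,0]]])

```text
time: 12.1
position: [0.46, 0.0229, 0.0778]
tool_rot: [0.999, 0.04, 0.0, -0.001]
ft_force: [4.8, 9.3, -2.4]
grip_width: 0.0219
grip_force: 25.0
```

drive_tool(deltas=[[[0,2.7,-10.1,0,0,0],[0,0.9,-10.4,0,0,0],[0,-0.9,-10.4,0,0,0],[0,-2.7,-10.1,0,0,0],[0,-4.4,-9.5,0,0,0],[0,-6,-8.6,0,0,0],[0,-7.4,-6.8,0,0,0]]])

```text
time: 12.68
position: [0.4586, 0.0392, 0.1442]
tool_rot: [0.999, 0.041, -0.0, 0.001]
ft_force: [3.7, -3.4, -3.5]
grip_width: 0.0223
grip_force: 25.0
```

drive_tool(deltas=[[[0,0,0,0,0,0],[0,0,0,0,0,0],[0,0,0,0,0,0]]])

```text
time: 12.93
position: [0.4586, 0.04, 0.1448]
tool_rot: [0.999, 0.041, 0.0, -0.0]
ft_force: [3.1, 1.4, 2.0]
grip_width: 0.0223
grip_force: 25.0
```

Run:
```python
from h import *
o=sensors.get_obs();print(o["position"],o["ft_force"],o["moment"],o["tool_rot"],o["grip_width"])
```

```text
[0.45857521 0.03996246 0.14477951] [3.05741573 1.36019548 1.96375359] [ 0.24247708 -0.51595326  0.00996513] [ 9.99165337e-01  4.08453836e-02  4.68317656e-04 -2.55939394e-04] 0.02227660739908585
```

Two turns done and back at the start angle. Release, lift and go above the ski on the left of the vise.

drive_tool(deltas=[[[0,0,0,0,0,0],[0,0,0,0,0,0],[0,0,0,0,0,0],[0,0,0,0,0,0],[0,0,-15,0,0,0],[0,0,-30,0,0,0],[0,0,-35,0,0,0],[0,0,-35,0,0,0]]], gripper=100)

```text
time: 13.6
position: [0.4566, 0.0396, 0.26]
tool_rot: [0.999, 0.041, -0.002, -0.0]
ft_force: [0.4, -0.2, -0.6]
grip_width: 0.0677
grip_force: 0.0
```

drive_tool(deltas=[[[24.9,-18.9,0,0,0,0],[24.9,-18.9,0,0,0,0],[24.9,-18.9,0,0,0,0],[24.9,-18.9,0,0,0,0],[24.9,-18.9,0,0,0,0],[24.9,-18.9,0,0,0,0],[24.9,-18.9,0,0,0,0]]])

```text
time: 14.18
position: [0.6212, 0.1865, 0.2588]
tool_rot: [0.999, 0.041, -0.001, 0.0]
ft_force: [-0.1, 0.0, -0.1]
grip_width: 0.0868
grip_force: 0.0
```

drive_tool(deltas=[[[0,0,0,0,0,-0.1122],[0,0,0,0,0,-0.1122],[0,0,0,0,0,-0.1122],[0,0,0,0,0,-0.1122],[0,0,0,0,0,-0.1122],[0,0,0,0,0,-0.1122],[0,0,0,0,0,-0.1122]]])

```text
time: 14.77
position: [0.6202, 0.1854, 0.2587]
tool_rot: [0.906, 0.423, -0.001, -0.0]
ft_force: [0.1, -0.1, 0.5]
grip_width: 0.0871
grip_force: 0.0
```

drive_tool(deltas=[[[0,0,0,0,0,-0.1122],[0,0,0,0,0,-0.1122],[0,0,0,0,0,-0.1122],[0,0,0,0,0,-0.1122],[0,0,0,0,0,-0.1122],[0,0,0,0,0,-0.1122],[0,0,0,0,0,-0.1122],[0,0,0,0,0,0]]])

```text
time: 15.43
position: [0.6202, 0.1854, 0.2587]
tool_rot: [0.677, 0.736, -0.001, -0.001]
ft_force: [0.4, 0.4, 0.5]
grip_width: 0.0869
grip_force: 0.0
```

Run:
```python
from h import *
o=sensors.get_obs();print(o["position"],o["ft_force"],o["tool_rot"],o["grip_width"],o["q"])
w=cam("wrist");s=cam("scene");t=cam("top");save(w,"w6");save(s,"s6");save(t,"t6")
k=np.zeros((300,800,3),np.uint8);k[:,:400]=cv2.resize(w["img"],(400,300));k[:,400:]=cv2.resize(s["img"][100:400,200:500],(400,400))[20:320];cv2.imwrite("pics/c6.png",k[:,:,::-1])
```

```text
[0.62022817 0.18535494 0.25871087] [0.43330966 0.40046496 0.53917404] [ 0.67697736  0.73600252 -0.00111011 -0.00084375] 0.0868623704833876 [ 1.18156188e-01  5.21575880e-01  1.32586092e+00 -1.71040696e-04
  1.29693973e+00  3.47041539e-02]
```

View pics/c6.png

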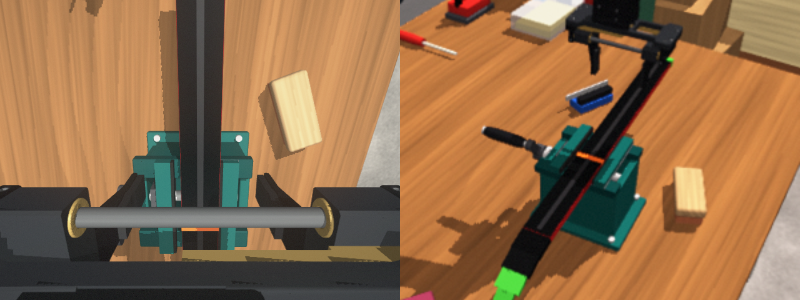

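Wrist view: the near jaw now has a visible gap to the ski. The ski lies at columns ~178–221 and the jaw ends at row ~160 (of 300). The scene view shows the ski lying flat and nothing disturbed.

Run:
```python
from h import *
O=np.array([.62949,.09152]);psi=.0817;ex=np.array([np.cos(psi),np.sin(psi)]);ey=np.array([-ex[1],ex[0]])
w=cam("wrist");im=w["img"];hsv=cv2.cvtColor(im,cv2.COLOR_RGB2HSV)
v=lambda P:np.c_[(P[:,:2]-O)@ex,(P[:,:2]-O)@ey].round(4)
pts=[]
for r in range(20,240,20):
    x=np.where(im[r,240:400].max(1)<70)[0]
    rd=np.where((hsv[r,260:380,1]>150)&((hsv[r,260:380,0]<5)|(hsv[r,260:380,0]>172))&(hsv[r,260:380,2]>60))[0]+260
    pts.append((x.min()+240,x.max()+240,r)); print(r,x.min()+240,x.max()+240,rd.min() if len(rd) else 0,rd.max() if len(rd) else 0)
p=np.array(pts,float)
L,Rr=v(plane(w,p[:,[0,2]],.159)),v(plane(w,p[:,[1,2]],.159));print(np.c_[L,Rr])
print("jaw ends",v(plane(w,np.array([[252,258],[272,258],[353,256],[400,256]],float),.155)))
print("pred jaw end px",proj(w,[np.r_[O+.07*ey+x*ex,.155] for x in(-.035,.025)]))
t=cam("top");h=cv2.cvtColor(t["img"],cv2.COLOR_RGB2HSV);m=((h[...,0]>5)&(h[...,0]<20)&(h[...,1]>200)&(h[...,2]>200))[205:240,290:320]
ys,xs=np.where(m);print("tape top",len(xs),v(plane(t,[[xs.mean()+290,ys.mean()+205]],.159)) if len(xs) else 0)
```

```text
20 281 355 0 0
40 281 355 280 356
60 282 354 281 281
80 283 354 355 355
100 283 354 282 282
120 284 353 283 354
140 285 353 354 354
160 285 352 284 284
180 286 352 285 353
200 287 351 0 0
220 287 351 0 0
[[-0.0275  0.238   0.0197  0.2379]
 [-0.0279  0.2266  0.02    0.2265]
 [-0.0277  0.2148  0.0196  0.2147]
 [-0.0275  0.2026  0.02    0.2025]
 [-0.0279  0.1901  0.0203  0.19  ]
 [-0.0276  0.1772  0.0199  0.1771]
 [-0.0273  0.1638  0.0202  0.1637]
 [-0.0278  0.1501  0.0199  0.15  ]
 [-0.0275  0.1358  0.0202  0.1357]
 [-0.0272  0.1211  0.0198  0.121 ]
 [-0.0277  0.1059  0.0202  0.1058]]
jaw ends [[-0.0564  0.0741]
 [-0.0407  0.074 ]
 [ 0.0227  0.0756]
 [ 0.0595  0.0755]]
pred jaw end px [[279.51454556 262.7833399 ]
 [355.73558874 262.64164935]]
tape top 20 [[-0.0135 -0.0228]]
```

drive_tool(deltas=[[[0,0,20,0,0,0],[0,0,25,0,0,0],[0,0,25,0,0,0],[0,0,20,0,0,0],[0,0,15,0,0,0],[0,0,12,0,0,0],[0,0,8,0,0,0],[0,0,0,0,0,0]]])

```text
time: 16.35
position: [0.6202, 0.1855, 0.1329]
tool_rot: [0.678, 0.735, -0.001, -0.001]
ft_force: [0.0, 0.2, 1.0]
grip_width: 0.0872
grip_force: 0.0
```

drive_tool(deltas=[[[0,0,0,0,0,0],[0,0,0,0,0,0],[0,0,0,0,0,0],[0,0,0,0,0,0],[0,0,0,0,0,0],[0,0,0,0,0,0]]], gripper=0, squeeze=10)

```text
time: 16.85
position: [0.6214, 0.1857, 0.1352]
tool_rot: [0.678, 0.735, 0.0, 0.0]
ft_force: [0.3, 0.1, 0.0]
grip_width: 0.0547
grip_force: 0.0
```

drive_tool(deltas=[[[0,0,0,0,0,0],[0,0,0,0,0,0]]], squeeze=45)

```text
time: 17.02
position: [0.6197, 0.1857, 0.1349]
tool_rot: [0.678, 0.735, -0.001, -0.001]
ft_force: [-4.1, 0.2, 4.5]
grip_width: 0.0493
grip_force: 45.0
```

Run:
```python
from h import *
o=sensors.get_obs();print(o["position"],o["ft_force"],o["moment"],o["tool_rot"],o["grip_width"],o["grip_force"])
s=cam("scene");t=cam("top");save(s,"s7");save(t,"t7")
O=np.array([.62949,.09152]);psi=.0817;ex=np.array([np.cos(psi),np.sin(psi)]);ey=np.array([-ex[1],ex[0]])
d=o["position"][:2]-O;print(d@ex,d@ey)
for n,c in(("scene",s),("top",t)):
    h=cv2.cvtColor(c["img"],cv2.COLOR_RGB2HSV);m=((h[...,0]>5)&(h[...,0]<20)&(h[...,1]>200)&(h[...,2]>180)).astype(np.uint8)
    k=np.zeros_like(m);p=proj(c,[np.r_[O-.022*ey,.159]])[0].astype(int);k[p[1]-15:p[1]+15,p[0]-25:p[0]+25]=1
    ys,xs=np.where(m*k);P=plane(c,[[xs.mean(),ys.mean()]],.159)[0,:2]-O;print(n,len(xs),xs.mean(),ys.mean(),P@ex,P@ey)
```

```text
[0.61969446 0.18574587 0.13492544] [-4.07785836  0.18128704  4.54907061] [-0.0314742   0.67646462 -0.0581521 ] [ 0.67765937  0.73537432 -0.00107072 -0.00111355] 0.049283801646781616 45.00184714794159
-0.0020731773080537464 0.09471097987788792
scene 56 343.0357142857143 232.92857142857142 -0.0004429804594485292 -0.019862502780026367
top 59 305.54237288135596 221.16949152542372 0.0006582184339467867 -0.02160236900426372
```

drive_tool(deltas=[[[6,0,0,0,0,0],[10,0,0,0,0,0],[12,0,0,0,0,0],[12,0,0,0,0,0],[12,0,0,0,0,0],[12,0,0,0,0,0],[10,0,0,0,0,0],[6,0,0,0,0,0]]])

```text
time: 17.78
position: [0.6137, 0.2653, 0.1339]
tool_rot: [0.678, 0.735, -0.001, -0.0]
ft_force: [-2.8, -4.1, 0.3]
grip_width: 0.0497
grip_force: 45.0
```

drive_tool(deltas=[[[0,0,0,0,0,0],[0,0,0,0,0,0],[0,0,0,0,0,0]]])

```text
time: 18.03
position: [0.6138, 0.2664, 0.1343]
tool_rot: [0.678, 0.735, 0.0, -0.001]
ft_force: [-4.4, 3.5, 0.2]
grip_width: 0.0498
grip_force: 45.0
```

```bash
cat > m.py <<'E'
from h import *
o=sensors.get_obs();print(o["position"],o["ft_force"],o["moment"],o["tool_rot"],o["grip_width"],o["grip_force"])
O=np.array([.62949,.09152]);psi=.0817;ex=np.array([np.cos(psi),np.sin(psi)]);ey=np.array([-ex[1],ex[0]])
d=o["position"][:2]-O;print("tcp vise",d@ex,d@ey)
for n in("scene","top"):
    c=cam(n);save(c,n+"_%.2f"%o["time"])
    h=cv2.cvtColor(c["img"],cv2.COLOR_RGB2HSV);m=((h[...,0]>5)&(h[...,0]<20)&(h[...,1]>200)&(h[...,2]>180)).astype(np.uint8)
    k=np.zeros_like(m);p=proj(c,[np.r_[O+(d@ey-.1167)*ey,.159]])[0].astype(int);k[p[1]-15:p[1]+15,p[0]-25:p[0]+25]=1
    ys,xs=np.where(m*k)
    if len(xs):P=plane(c,[[xs.mean(),ys.mean()]],.159)[0,:2]-O;print(n,len(xs),xs.mean(),ys.mean(),P@ex,P@ey)
    # green ends
    n2,l,st,ce=cv2.connectedComponentsWithStats(((h[...,0]>45)&(h[...,0]<75)&(h[...,1]>150)&(h[...,2]>120)).astype(np.uint8))
    for i in range(1,n2):
        if st[i][4]>40:
            P=plane(c,[ce[i]],.159)[0,:2]-O;print("  green",st[i][4],ce[i].round(1),(P@ex).round(4),(P@ey).round(4))
    if n=="scene":cv2.imwrite("pics/last.png",cv2.resize(c["img"][140:310,240:440],None,fx=3,fy=3,interpolation=cv2.INTER_CUBIC)[:,:,::-1])
E
python3 m.py
```

```text
[0.61377346 0.2664192  0.1343157 ] [-4.44923671  3.46735763  0.16585845] [ 0.32263102  0.68405863 -0.40310225] [ 6.77928161e-01  7.35126801e-01  2.21739007e-04 -1.39455206e-03] 0.04975997736080049 45.03676950931549
tcp vise -0.0013907434532821825 0.17559842161995629
scene 47 356.1063829787234 214.6595744680851 -0.0007255112387248977 0.060965192041626766
  green 422 [299.  301.5] 0.0096 -0.2592
top 57 273.5263157894737 223.1578947368421 0.0009701905808635053 0.05928645443774763
  green 205 [389.1 219.5] -0.0089 -0.2326
  green 76 [120.5 233. ] 0.0025 0.4559
  green 210 [570.6 376.2] -0.4424 -0.6665
  green 172 [567.9 404.2] -0.5127 -0.6531
```

View pics/last.png

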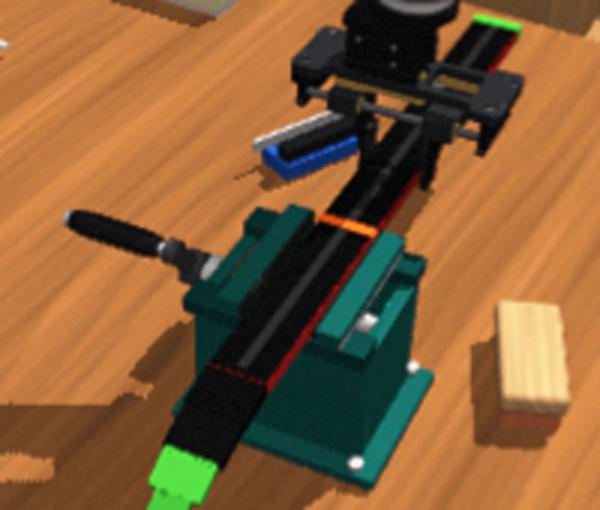

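Tape at (357,215) in the scene, still about 10 mm short of the jaw ends. Ski straight and level. I'll check the jaw end in the scene camera's own frame.

Run:
```python
from h import *
O=np.array([.62949,.09152]);psi=.0817;ex=np.array([np.cos(psi),np.sin(psi)]);ey=np.array([-ex[1],ex[0]])
s=cam("scene");t=cam("top")
for c,p in((s,[[344,209],[374.3,219]]),):
    for q in plane(c,p,.155)[:,:2]-O:print(q@ex,q@ey)
for c,n in((s,"scene"),(t,"top")):
    print(n,proj(c,[np.r_[O+.07*ey+x*ex,.155] for x in(-.055,-.035,.025,.045)]).round(1).tolist())
h=cv2.cvtColor(t["img"],cv2.COLOR_RGB2HSV);te=(h[...,0]>80)&(h[...,0]<100)&(h[...,1]>120)
for r in(205,207,209,211,236,238,240,242):
    x=np.where(te[r,255:345])[0]+255
    if len(x):
        P=plane(t,[[x.min()-.5,r],[x.max()+.5,r]],.155)[:,:2]-O;print(r,x.min(),x.max(),(P@ex).round(4),(P@ey).round(4))
```

```text
-0.03973546148407393 0.07347220677144572
0.04518877054812378 0.07058616857341034
scene [[338.1, 208.1], [345.1, 210.2], [366.8, 216.8], [374.1, 219.1]]
top [[270.6, 245.6], [270.2, 237.7], [268.9, 214.5], [268.5, 206.8]]
205 269 323 [0.0497 0.0403] [ 0.0699 -0.0697]
207 269 323 [0.0445 0.0351] [ 0.0701 -0.0693]
209 269 324 [0.0393 0.0297] [ 0.0704 -0.0715]
211 269 342 [0.0341 0.0215] [ 0.0707 -0.1167]
236 271 325 [-0.0306 -0.0398] [ 0.0689 -0.0693]
238 271 325 [-0.0357 -0.0449] [ 0.0692 -0.0689]
240 271 326 [-0.0408 -0.0502] [ 0.0695 -0.0711]
242 271 326 [-0.0459 -0.0553] [ 0.0697 -0.0707]
```

drive_tool(deltas=[[[3,0,0,0,0,0],[4,0,0,0,0,0],[3.5,0,0,0,0,0],[0,0,0,0,0,0],[0,0,0,0,0,0],[0,0,0,0,0,0],[0,0,0,0,0,0]]])

```text
time: 18.82
position: [0.6132, 0.2749, 0.1342]
tool_rot: [0.678, 0.735, -0.001, -0.0]
ft_force: [-4.0, -3.2, -1.6]
grip_width: 0.0497
grip_force: 45.1
```

```bash
python3 m.py
python3 - <<'E'
from h import *
O=np.array([.62949,.09152]);ex=np.array([.99666,.08161]);ey=np.array([-ex[1],ex[0]])
s=cam("scene");t=cam("top")
def ray(c,px):
    a,b=plane(c,px,.3)[0],plane(c,px,.05)[0];return a,(b-a)/np.linalg.norm(b-a)
def g(c,roi):
    h=cv2.cvtColor(c["img"],cv2.COLOR_RGB2HSV);m=((h[...,0]>45)&(h[...,0]<75)&(h[...,1]>150)&(h[...,2]>120));x0,y0,x1,y1=roi;ys,xs=np.where(m[y0:y1,x0:x1]);print(len(xs));return [xs.mean()+x0,ys.mean()+y0]
A=np.zeros((3,3));B=np.zeros(3)
for a,d in(ray(s,g(s,(380,120,440,170))),ray(t,g(t,(105,215,130,250)))):
    M=np.eye(3)-np.outer(d,d);A+=M;B+=M@a
p=np.linalg.solve(A,B);print("tail",p,(p[:2]-O)@ex,(p[:2]-O)@ey)
E
```

```text
[0.61321253 0.27491459 0.13424569] [-3.95125406 -3.16118423 -1.59950628] [-0.54597027  0.72820071 -0.49351608] [ 6.77886923e-01  7.35165469e-01 -9.89359337e-04 -2.71507551e-04] 0.049656635130577095 45.05364239215851
tcp vise -0.0012565016161275617 0.1841112557667991
scene 45 357.35555555555555 212.84444444444443 -0.0008659764562743946 0.06939968521876677
  green 420 [300.8 298.9] 0.0095 -0.2514
top 56 270.0892857142857 223.75 3.4991153906979417e-05 0.06803383819534935
  green 205 [385.8 219.7] -0.009 -0.2241
  green 78 [117.5 233.3] 0.0023 0.464
  green 378 [569.4 388.8] -0.4741 -0.6604
37
78
tail [0.59376976 0.55440919 0.15731799] 0.0021754529557887164 0.46425826629674255
```

drive_tool(deltas=[[[1,0,0,0,0,0],[1,0,0,0,0,0],[0,0,0,0,0,0],[0,0,0,0,0,0],[0,0,0,0,0,0],[0,0,0,0,0,0]]])

```text
time: 19.52
position: [0.6131, 0.2765, 0.1342]
tool_rot: [0.678, 0.735, -0.001, -0.0]
ft_force: [-3.4, -3.9, -1.9]
grip_width: 0.0495
grip_force: 45.1
```

```bash
python3 m.py
```

```text
[0.61310651 0.27652934 0.13418533] [-3.37131799 -3.86732507 -1.8535413 ] [-0.72079039  0.65040535 -0.56373524] [ 6.77924841e-01  7.35130222e-01 -1.20859743e-03 -7.75668720e-05] 0.04953165359239502 45.05895674228668
tcp vise -0.0012303838250005978 0.18572926828136066
scene 46 357.69565217391306 212.5 -0.0006595856155958733 0.07113160355923585
  green 42 [407.1 145.9] 0.0031 0.4633
  green 413 [301.2 298.4] 0.0095 -0.2497
top 61 269.5081967213115 223.45901639344262 0.0008810331157736373 0.06946104396201201
  green 205 [385.1 219.6] -0.0086 -0.2223
  green 96 [117.  233.1] 0.0028 0.4654
  green 381 [569.4 388.8] -0.4742 -0.6604
```

View pics/last.png

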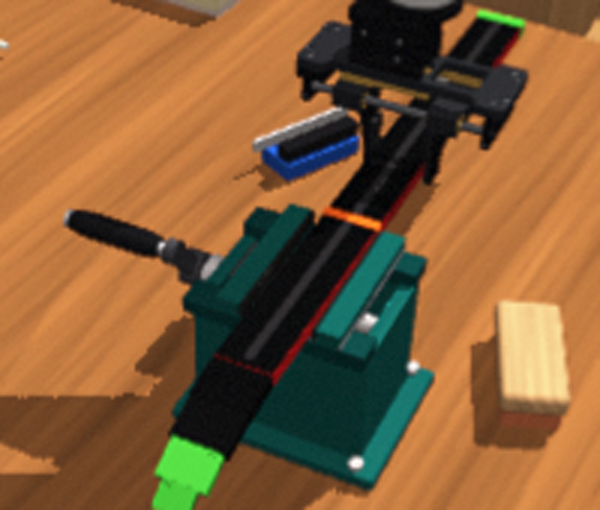

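The tape at (358,212) sits at the jaw ends within about 0.5 mm (69.5 mm measured against 69.8 mm). The ski is level, in line and held, and nothing else has moved.

```bash
python3 -c "
from rig import ticket
print(ticket.hand_in())"
```

```text
the job is handed in; nothing more can be done
None
```

I wound the crank open two full turns and slid the ski left until the middle of the orange tape was within about 0.5 mm of the jaw ends, then handed the job in with the gripper still holding it on the bed, level and in line; no verdict came back.

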